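# Collapse a telescopic sign pole in its cradle

### The job

The sale is over: collapse the telescopic sign pole that lies pulled out in its wooden cradle. Push it together from its capped end, without lifting it out of the cradle, so that the thin innermost section goes fully home first and then the middle section, and leave it fully closed, lying in the cradle with its foot against the end stop. Leave the salt jar, letter holder, shaker and gift box where they stand.

Things in the scene. Friction and masses are not known exactly. Their poses are not given: they have to be found in the camera images.
- cap (a point): centre of the flat outer face of the black rubber end cap on the thin innermost section: the face to push. The cap is a disc 26 mm in diameter and 12 mm thick on an 18 mm aluminium tube. x axis points along the pole, out of the face and away from the foot; the pole lies level, its axis 45 mm above the table. The cap and drawn-out sections overhang beyond the cradle, over bare table
- collar (a point): centre of the outer face of the ribbed black collar (38 mm diameter, 14 mm long) at the end of the middle section, a 31 mm aluminium tube; the cap comes to lie against this face when the innermost section is home. x axis as for the cap
- mouth (a point): centre of the open end of the outermost section, a 42 mm aluminium tube 180 mm long with black ends; the collar comes to lie against it when the middle section is home. x axis as for the cap
- foot (a point): centre of the closed foot end of the outermost section, on the axis. The outermost section lies loose between the cradle's rails (about 3 mm of play in all) and weighs about 0.4 kg; it may start up to 25 mm short of the stop. x axis points along the pole towards the cap
- stop (a point): point on the inner face of the cradle's end stop, at the height of the pole's axis (45 mm above the table), midway between the rails. x axis points from the stop along the cradle towards the cap end; the wooden board ends 165 mm from the stop face and is 84 mm wide, 24 mm thick, rails up to 44 mm, stop block up to 68 mm above the table. The cradle is fixed to the table. With the pole closed and against the stop, the face of the cap lies 206 mm from the stop face
- inner (a joint): how far the innermost section is drawn out of the middle one, m: 0 fully home, 0.085 at most. It slides against about 3 N of friction and stays where it is left
- middle (a joint): how far the middle section is drawn out of the outermost one, m: 0 fully home, 0.085 at most. It slides against about 8 N of friction and stays where it is left, so a push on the cap moves the innermost section first and the middle one once the cap has met the collar
- salt_jar: glass salt jar with a domed lid, 44 mm in diameter, 66 mm tall; loose, beside the cradle. Origin at the centre of its underside, z up
- letter_holder: dark cast letter holder of two pierced walls, 55 x 78 x 68 mm tall; loose, beside the cradle. Origin at the centre of its underside, z up
- shaker: small plated shaker with an ear handle, 34 x 43 x 62 mm tall; loose, beside the cradle. Origin at the centre of its underside, z up
- gift_box: plain cream card box, 82 x 118 x 56 mm tall; loose, to the right of the pole. Origin at the centre of its underside, z up
Things that resemble listed ones, but are neither listed nor needed, are in the scene too. Of the things that look like the part that bears cap, the larger one is meant.

How it is judged:
By the outcome, as a careful person would: the job done as asked, in the order asked, and still so for the second after the job is handed in, with the robot touching nothing.
It also fails if it takes over 40 s, if anything falls off the work surface, if the arm or the gripper's body presses on something with over 40 N, if the wrist force passes 120 N, or if a joint passes its speed limit or range.

### The arm

A 6-joint arm with a two-finger parallel gripper is mounted at the origin on a cart in front of the work surface, level with it; the furniture and walls round the work are solid. World frame = base frame: x ahead of the robot, y to its left, z up, the work surface at z = 0. Lengths are in m, angles in rad, forces in N, time in s.
With the tool pointing down it reaches from about 0.225 to 0.875 m from the base axis. Payload 3.4 kg.
Tool frame: the origin (TCP) lies on the centre line of the jaws, within the pads' length; the fingertips stand 22 mm ahead of it and the grasp point (between the pads) lies 3 mm ahead of it; z points along the fingers, y is the direction in which the jaws open and shut (so a half turn about z gives the same grasp; the last joint's range is limited). The gripper opens to 85 mm and grips with 20 to 120 N. Pads are 22 mm wide; open, the fingers measure 114 mm over their backs; the gripper's body (76 mm by 85 mm) begins 54 mm behind the grasp point. The pads swing forward as they close: fully open they stand 13 mm farther back than shut.
Start: joints at [1.012, 0.276, 1.505, -0, 1.361, -0.121], TCP at [0.244, 0.521, 0.253] pointing down, gripper open.
Joint ranges: [-2.89, 2.89], [-0.75, 2.08], [0.22, 2.7], [-1.18, 4.32], [0.11, 2.71], [-2.7, 2.7]. Speed limits (rad/s): [2.57, 2.57, 3.14, 3.14, 3.14, 3.14].

### API

Orientations are given as a unit quaternion [x, y, z, w].
In Python, from plant import * gives the robot as it stands.
- The arm moves only by the tool apply_moves, never from a script. Its argument "steps" is text: rows parted by semicolons, each of 6 numbers parted by spaces: the shift along the tool's x, y, z in m, then the turn, a rotation vector about the tool's x, y, z in rad. A call has 1 to 5 rows; each row is the pose to reach, as a shift and turn from the pose commanded when the call began, along the tool's axes at that moment; what a row does not reach only later rows make up. A row lasts 1/10 s, in which the tool goes at most 50 mm and 8.59 degrees, less where a joint would pass 70% of its speed; a pose out of reach is approached as far as the arm can. A call with a gripper value outside its range is refused whole. "claw" is the gripper's target within -1 to 1 (shut at 1, half-way at 0, fully open at -1), set as the call begins (left out, the last holds). The fingers move at their own pace and stop on an object; "newtons" is the grip in N (left out, the last holds). Time passes only in rows, so rows that repeat a pose let the fingers close. It gives the time, the measured TCP pose, the force and the opening at its end, in the units of the state.
- state(): the state, without advancing time (a new reading comes with each control period).
- snapshot(name): name is "side" or "top" or "wrist"; returns the picture (480x640x3 uint8, blue, green, red); there is no depth.
- camera_info(name): a dict with "fov_y" (degrees; the focal length in pixels is half the picture's height over the tangent of half this angle, whatever the lens; pixels are square), "cx", "cy" (the principal point, pixels), "distortion" ([k1, k2, p1, p2, k3] as OpenCV has them; the pictures are not rectified), "R" (3x3) and "t" (3): a world point X has camera coordinates R X + t. Camera axes: x right, y down, z forward; pixel columns grow to the right and rows downward; lengths in m; the calibration is good to about 2 mm. A picture is of the moment at which its call begins: read the wrist's pose just before it. camera_info takes no time and is no camera call; for the wrist camera it gives the pose at the moment of the call.
- hand_in(): hands the job in, once; it reports no verdict.
Trained networks look in the newest picture that a camera, given by its name, has taken for a name from the list of things; names that differ only in an ending like _2 or _b are one class to them, and where a whole thing is asked for, a point or a joint stands for the part that bears it (a point fixed in the world has none). Each returns a list of dicts, best first, with "conf" (0 to 1); they miss things now and then, are a little off and sometimes report something else, mostly with a low value. They report only what shows in the picture. A call takes as long as a camera call. They do not tell look-alikes from the thing itself.
- boxes_of(thing, camera): "position" ([column, row] in pixels, amid what is visible of it).
- spot_point(thing, camera): "position" ([column, row] in pixels: a listed point, or the origin of a listed thing).
The state is a dict: "time": time; "q": joint angles; "qd": joint speeds; "tau": joint torques, N m; "tcp_pos": TCP position; "tool_rot": TCP orientation; "ft_force": force on the tool from outside, world axes, zero at the start; "ft_torque": the same for the moment, N m; "finger_gap": finger opening in m.
Only numpy, scipy, OpenCV 4.12 (cv2) and the standard library are available. Lean on these libraries where they do the work, as an engineer would, in place of code of your own. Each camera call takes 0.05 s, during which the arm holds its last target.

## Working session

There is one attempt and no reset: what is moved stays moved. The work goes in short steps, Python scripts to look and compute and a tool call to move; the robot and the scene stay as the last step left them, time stands still between calls to the robot, and variables do not carry over. Pictures are saved under pics/ and viewed, and the job is handed in when it is done.

Besides the shell and the picture viewer there is one more tool, called after ">>>" as name(argument=value, ...) on one line, values as JSON. apply_moves: Moves the arm, as the interface text tells. Its arguments: {"type":"object","properties":{"steps":{"type":"string"},"claw":{"type":"number"},"newtons":{"type":"number"}},"required":["steps"]}

```bash
mkdir -p pics; ls
cat > h.py <<'E'
from plant import *
import numpy as np, cv2
def K(ci):
    f=240/np.tan(np.radians(ci["fov_y"])/2)
    return np.array([[f,0,ci["cx"]],[0,f,ci["cy"]],[0,0,1.]])
def onz(ci,px,z):
    u=cv2.undistortPoints(np.array([[px]],float),K(ci),np.array(ci["distortion"],float))[0,0]
    R=np.array(ci["R"]);t=np.array(ci["t"])
    d=R.T@np.array([u[0],u[1],1]);c=-R.T@t
    return c+d*(z-c[2])/d[2]
def proj(ci,X):
    R=np.array(ci["R"]);p,_=cv2.projectPoints(np.array(X,float).reshape(-1,3),cv2.Rodrigues(R)[0],np.array(ci["t"],float),K(ci),np.array(ci["distortion"],float))
    return p[:,0]
E
python3 - <<'E'
from h import *
print(state())
for n in("side","top","wrist"):
    ci=camera_info(n);cv2.imwrite(f"pics/{n}0.png",snapshot(n));print(n,ci["fov_y"],-np.array(ci["R"]).T@np.array(ci["t"]))
for n in("side","top"):
  for th in("cap","collar","mouth","foot","stop"):
    r=spot_point(th,n); print(n,th,[(np.round(a["position"]),round(a["conf"],2),np.round(onz(camera_info(n),a["position"],.045),3)) for a in r[:3]])
E
```

```text
pics
{'time': 0.0, 'q': array([ 1.01200616e+00,  2.76586102e-01,  1.50616194e+00, -2.15871636e-05,
        1.36072212e+00, -1.21006009e-01]), 'qd': array([ 0.00081924,  0.00095038, -0.0001128 , -0.00061404, -0.00094864,
       -0.00071076]), 'tau': array([-6.93330512e-04, -4.16776335e+01, -2.45802212e+01, -3.67527982e-04,
        1.13177451e-02, -2.39163164e-06]), 'tcp_pos': array([0.24350297, 0.52032941, 0.25243329]), 'tool_rot': array([ 2.17145969e-01,  9.76138692e-01, -8.88566687e-04, -3.03022289e-04]), 'ft_force': array([-0.38952513, -0.067094  ,  0.23312641]), 'ft_torque': array([-0.00598299,  0.00229236,  0.02672586]), 'finger_gap': 0.08533482812099577}
side 45.864582857907045 [0.3234186  1.13174045 0.9052544 ]
top 48.09756455268834 [0.49015111 0.2033939  1.26151407]
wrist 68.07825886848404 [0.17029485 0.55336203 0.37177405]
side cap [(array([418., 286.]), 0.81, array([0.371, 0.259, 0.045])), (array([433., 272.]), 0.38, array([0.346, 0.208, 0.045])), (array([389., 299.]), 0.36, array([0.422, 0.315, 0.045]))]
side collar [(array([390., 296.]), 0.89, array([0.423, 0.306, 0.045]))
[... 274 characters left out ...]
 226.]), 0.64, array([0.445, 0.073, 0.045]))]
side stop [(array([268., 332.]), 0.75, array([0.63 , 0.475, 0.045]))]
top cap [(array([308., 330.]), 0.55, array([0.369, 0.25 , 0.045]))]
top collar [(array([284., 305.]), 0.66, array([0.424, 0.303, 0.045])), (array([348., 333.]), 0.58, array([0.361, 0.161, 0.045]))]
top mouth [(array([352., 329.]), 0.86, array([0.368, 0.152, 0.045])), (array([257., 278.]), 0.59, array([0.486, 0.364, 0.045]))]
top foot [(array([397., 294.]), 0.8, array([0.446, 0.048, 0.045])), (array([212., 220.]), 0.75, array([0.621, 0.464, 0.045]))]
top stop [(array([207., 216.]), 0.97, array([0.629, 0.477, 0.045])), (array([470., 288.]), 0.35, array([ 0.455, -0.118,  0.045]))]
```

View pics/side0.png

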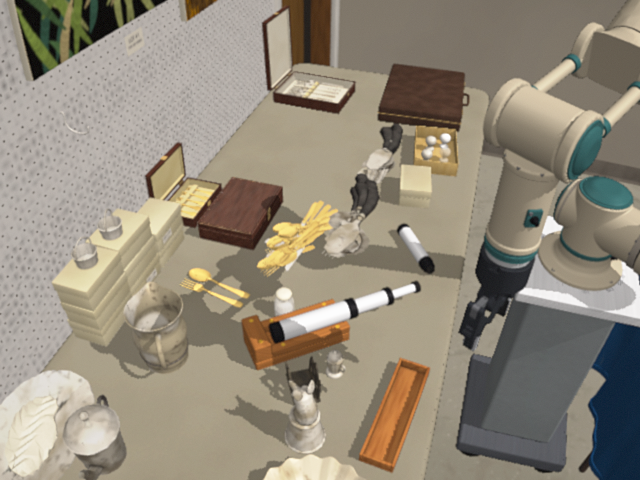

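View pics/top0.png

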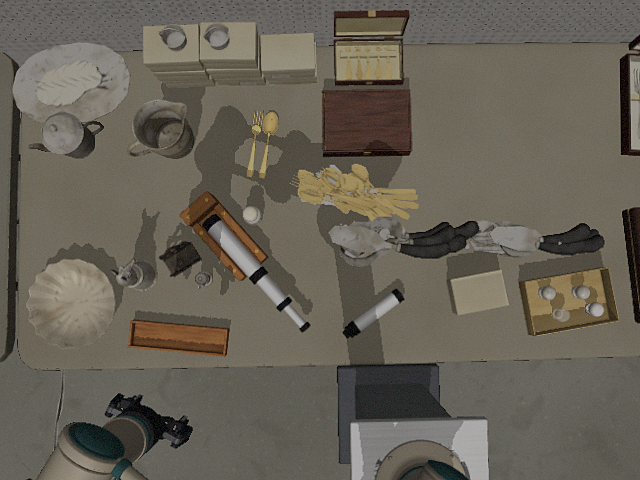

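The side and top views show the pole with its cap at (418,286) side and (306,328) top. It runs to the stop at (268,332) side and (207,216) top. The separate short black-and-white tube by the cart is the look-alike. I'll refine with enlarged crops.

Run:
```python
from h import *
s=cv2.imread("pics/side0.png")[260:380,230:430];t=cv2.imread("pics/top0.png")[180:340,170:330]
cv2.imwrite("pics/s1.png",cv2.resize(s,None,fx=4,fy=4,interpolation=2));t=cv2.resize(t,None,fx=3.75,fy=3.75,interpolation=2);cv2.imwrite("pics/t1.png",t)
for n in("salt_jar","letter_holder","shaker","gift_box"):
    r=spot_point(n,"top"); print(n,[(np.round(a["position"]),round(a["conf"],2),np.round(onz(camera_info("top"),a["position"],0),3)) for a in r[:2]])
```

```text
salt_jar [(array([254., 217.]), 0.89, array([0.63 , 0.376, 0.   ])), (array([208., 214.]), 0.59, array([0.639, 0.485, 0.   ]))]
letter_holder [(array([182., 259.]), 0.93, array([0.535, 0.547, 0.   ]))]
shaker [(array([206., 280.]), 0.64, array([0.483, 0.489, 0.   ]))]
gift_box [(array([469., 292.]), 0.8, array([ 0.446, -0.128,  0.   ]))]
```

View pics/s1.png

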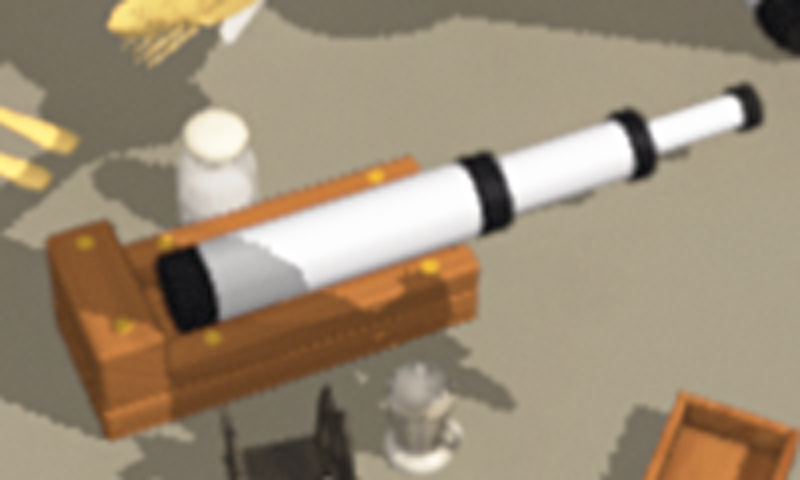

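View pics/t1.png

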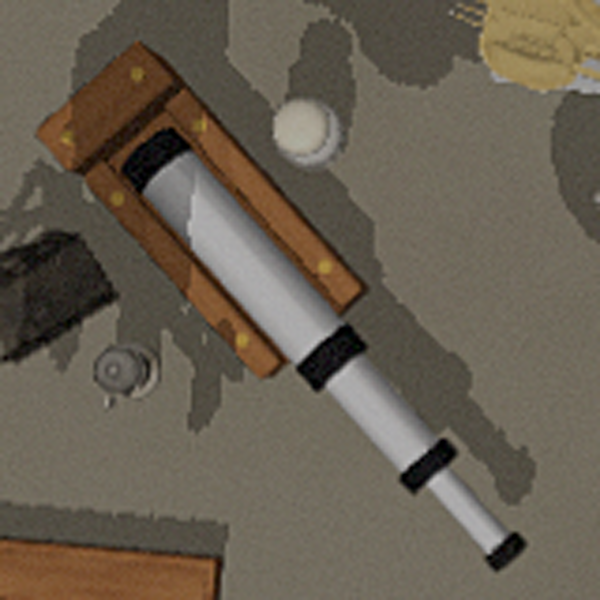

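Run:
```python
from h import *
T={"cap":(513,557),"collar":(434,473),"mouth":(341,367),"foot":(148,147)}
S={"cap":(752,106),"collar":(645,145),"mouth":(500,195),"foot":(178,292)}
P={}
for nm,D,f in(("top",T,lambda p:(170+p[0]/3.75,180+p[1]/3.75)),("side",S,lambda p:(230+p[0]/4,260+p[1]/4))):
    ci=camera_info(nm)
    P[nm]={k:onz(ci,f(v),.045) for k,v in D.items()}
    for k,v in P[nm].items(): print(nm,k,np.round(v,4))
    a=P[nm]; d=a["foot"]-a["cap"]
    print("yaw",np.degrees(np.arctan2(d[1],d[0])),[np.linalg.norm(a[x]-a[y]).round(4) for x,y in(("cap","collar"),("collar","mouth"),("mouth","foot"))])
ci=camera_info("top")
p=[onz(ci,(170+x/3.75,180+y/3.75),.068) for x,y in((85,172),(180,90))]; print(np.round(p,4), np.mean(p,0))
d=p[1]-p[0];print(np.degrees(np.arctan2(d[1],d[0])))
```

```text
top cap [0.3716 0.2532 0.045 ]
top collar [0.4225 0.2998 0.045 ]
top mouth [0.487  0.3549 0.045 ]
top foot [0.6222 0.4709 0.045 ]
yaw 40.98623696767374 [np.float64(0.069), np.float64(0.0848), np.float64(0.1781)]
side cap [0.3701 0.2619 0.045 ]
side collar [0.419  0.3072 0.045 ]
side mouth [0.4825 0.364  0.045 ]
side foot [0.6161 0.4739 0.045 ]
yaw 40.75176078497043 [np.float64(0.0667), np.float64(0.0852), np.float64(0.173)]
[[0.6054 0.5035 0.068 ]
 [0.6535 0.4466 0.068 ]] [0.62944384 0.47503047 0.068     ]
-49.80818639108471
```

>>> apply_moves(steps="-0.02 -0.024 0 0 0 0.14; -0.04 -0.048 0 0 0 0.28; -0.06 -0.072 0 0 0 0.42; -0.08 -0.096 0 0 0 0.56; -0.1 -0.12 0 0 0 0.7", claw=1, newtons=40)

```text
time: 1.35
tcp_pos: [0.2836, 0.3686, 0.2534]
tool_rot: [0.541, 0.841, 0.0, 0.0]
ft_force: [0.1, -0.7, 0.7]
finger_gap: 0.0129
```

```bash
cat >> h.py <<'E'
from scipy.spatial.transform import Rotation as Ro
def delta(pos,yawdeg):
    s=state();R=Ro.from_quat(s["tool_rot"])
    c,n=np.cos(np.radians(yawdeg)),np.sin(np.radians(yawdeg))
    G=Ro.from_matrix(np.array([[c,n,0],[n,-c,0],[0,0,-1]]))
    print("t",round(s["time"],2),"tcp",np.round(s["tcp_pos"],4),"F",np.round(s["ft_force"],1),"gap",s["finger_gap"])
    print("shift",np.round(R.inv().apply(np.array(pos)-s["tcp_pos"]),4),"rot",np.round((R.inv()*G).as_rotvec(),4),"q",np.round(s["q"],2))
E
python3 -c "
from h import *
delta([.32,.215,.2],40.9)"
```

```text
t 1.35 tcp [0.2836 0.3686 0.2534] F [ 0.1 -0.7  0.7] gap 0.012915088910328682
shift [-0.1548 -0.0306  0.0534] rot [ 4.0000e-04 -3.0000e-04  1.2846e+00] q [ 0.77  0.11  1.72 -0.    1.31  0.34]
```

>>> apply_moves(steps="-0.03 -0.006 0.01 0 0 0.14; -0.06 -0.012 0.02 0 0 0.28; -0.09 -0.018 0.03 0 0 0.42; -0.12 -0.024 0.04 0 0 0.56; -0.155 -0.031 0.053 0 0 0.7")

```text
time: 1.85
tcp_pos: [0.3209, 0.2153, 0.2005]
tool_rot: [0.796, 0.605, 0.001, 0.0]
ft_force: [1.5, 0.1, -0.5]
finger_gap: -0.0002
```

>>> apply_moves(steps="0 0 0 0 0 0.14; 0 0 0 0 0 0.28; 0 0 0 0 0 0.42; 0 0 0 0 0 0.56; 0 0 0 0 0 0.58")

```text
time: 2.35
tcp_pos: [0.3205, 0.216, 0.2005]
tool_rot: [0.935, 0.354, 0.0, -0.0]
ft_force: [-0.2, -0.1, -0.9]
finger_gap: 0.0001
```

```bash
python3 -c "
from h import *
delta([.32,.215,.2],40.9)
ci=camera_info('wrist');im=snapshot('wrist')
print(-np.array(ci['R']).T@np.array(ci['t']),ci['R'])
cv2.imwrite('pics/w1.png',im)
for k in('cap','collar','mouth'):print(k,[(np.round(a['position']),round(a['conf'],2),np.round(onz(ci,a['position'],.045),4)) for a in spot_point(k,'wrist')[:2]])
P={'top':[.3716,.2532,.045],'side':[.3701,.2619,.045]}
print(proj(ci,list(P.values())))
"
```

```text
t 2.35 tcp [0.3205 0.216  0.2005] F [-0.2 -0.1 -0.9] gap 0.00012643095214312259
shift [-0.001   0.0004  0.0005] rot [ 0.0001 -0.0005  0.009 ] q [0.41 0.03 1.95 0.   1.16 1.26]
[0.3817495  0.26805762 0.3197287 ] [[ 6.61224647e-01 -7.50187891e-01 -3.05623856e-04]
 [-7.11645703e-01 -6.27381898e-01  3.16152412e-01]
 [-2.37365454e-01 -2.08830271e-01 -9.48708363e-01]]
cap [(array([318., 147.]), 0.93, array([0.3702, 0.2548, 0.045 ])), (array([378., 228.]), 0.61, array([0.3548, 0.176 , 0.045 ]))]
collar [(array([387., 227.]), 0.88, array([0.3604, 0.1707, 0.045 ])), (array([320.,  48.]), 0.61, array([0.4221, 0.2987, 0.045 ]))]
mouth [(array([398., 232.]), 0.83, array([0.3636, 0.1611, 0.045 ]))]
[[320.29682765 147.01330823]
 [310.28082295 140.68328788]]
```

View pics/w1.png

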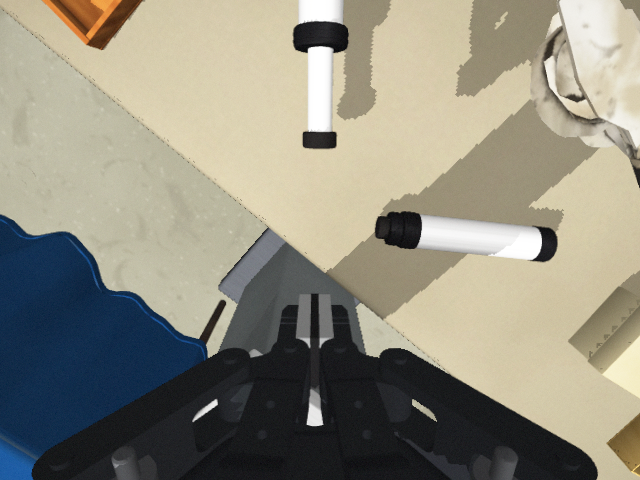

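The cap face is at about (320,147) in the wrist view, which agrees with the top view to about 1 mm. The pole runs straight up the image, in line with the jaws. Next I lower the tool behind the cap.

>>> apply_moves(steps="0 0.001 0.035 0 0 0.009; 0 0.003 0.07 0 0 0.009; 0 0.003 0.105 0 0 0.009; 0 0.003 0.14 0 0 0.009; 0 0.003 0.152 0 0 0.009")

```text
time: 3.05
tcp_pos: [0.3204, 0.2129, 0.0458]
tool_rot: [0.937, 0.351, -0.003, 0.0]
ft_force: [-1.1, 0.5, 0.5]
finger_gap: 0.0004
```

>>> apply_moves(steps="0.012 0 0 0 0 0; 0.024 0 0 0 0 0; 0.036 0 0 0 0 0; 0.04 0 0 0 0 0; 0.04 0 0 0 0 0")

```text
time: 3.55
tcp_pos: [0.3541, 0.241, 0.0491]
tool_rot: [0.937, 0.35, 0.001, -0.0]
ft_force: [1.1, 0.3, -0.8]
finger_gap: 0.0004
```

```bash
python3 -c "
from h import *
delta([.3705,.254,.048],40.9)
for n in('wrist','side','top'):
    im=snapshot(n);
    if n=='side': im=cv2.resize(im[220:380,230:470],None,fx=3,fy=3)
    if n=='top': im=cv2.resize(im[180:380,170:370],None,fx=3,fy=3)
    cv2.imwrite('pics/%s2.png'%n,im)
"
```

```text
t 3.55 tcp [0.3541 0.241  0.0491] F [ 1.1  0.3 -0.8] gap 0.0003981830597491615
shift [0.0209 0.001  0.0011] rot [ 0.0007 -0.0025  0.0017] q [0.43 0.29 2.1  0.   0.75 1.29]
```

View pics/wrist2.png

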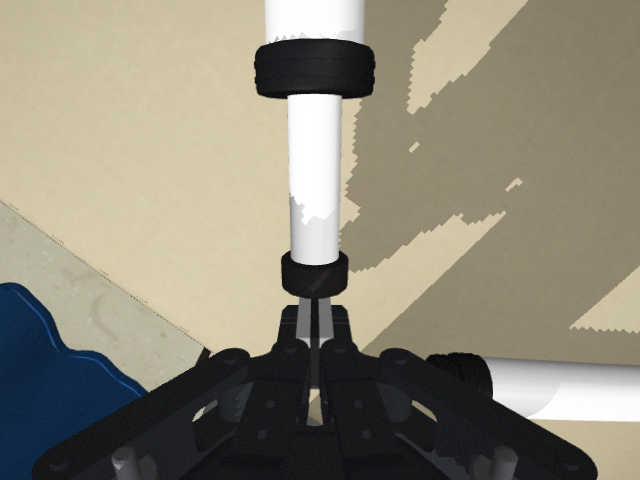

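View pics/side2.png

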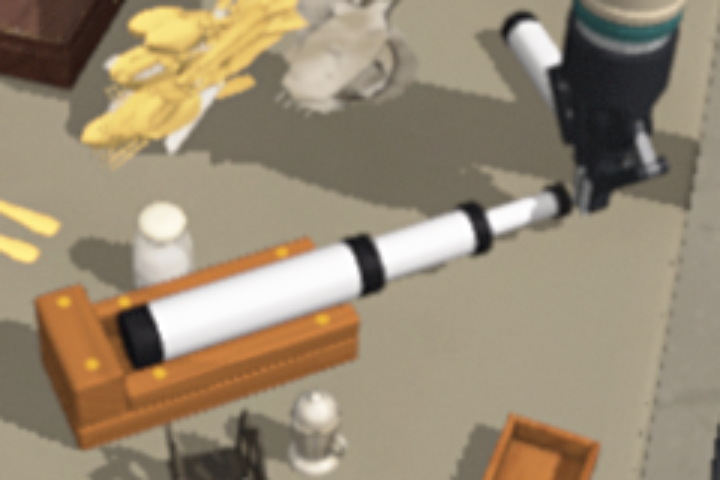

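The jaw seam at x≈315 is centred on the cap at (314,290), about 10 mm short of contact. Now pushing along tool +x.

>>> apply_moves(steps="0.005 0 0 0 0 0; 0.01 0 0 0 0 0; 0.015 0 0 0 0 0; 0.02 0 0 0 0 0; 0.025 0 0 0 0 0")

```text
time: 4.2
tcp_pos: [0.3708, 0.256, 0.048]
tool_rot: [0.937, 0.35, -0.001, 0.0]
ft_force: [-2.1, -1.8, 1.8]
finger_gap: 0.0002
```

>>> apply_moves(steps="0.005 0 0 0 0 0; 0.01 0 0 0 0 0; 0.015 0 0 0 0 0; 0.02 0 0 0 0 0; 0.025 0 0 0 0 0")

```text
time: 4.7
tcp_pos: [0.3906, 0.273, 0.0483]
tool_rot: [0.937, 0.35, -0.0, -0.0]
ft_force: [-2.7, -1.2, 0.5]
finger_gap: -0.0002
```

```bash
python3 -c "
from h import *
delta([.629-.217*.756,.475-.217*.655,.048],40.9)
for n in('wrist','side'):
    im=snapshot(n);
    if n=='side': im=cv2.resize(im[220:380,230:470],None,fx=3,fy=3)
    cv2.imwrite('pics/%s3.png'%n,im)
"
```

```text
t 4.7 tcp [0.3906 0.273  0.0483] F [-2.7 -1.2  0.5] gap -0.00017821055099189237
shift [0.0954 0.0035 0.0003] rot [-0.0001  0.0001  0.001 ] q [0.46 0.35 2.   0.   0.79 1.32]
```

View pics/wrist3.png

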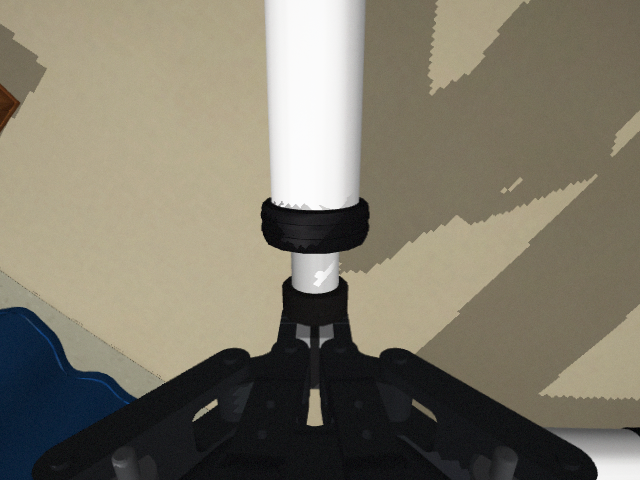

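View pics/side3.png

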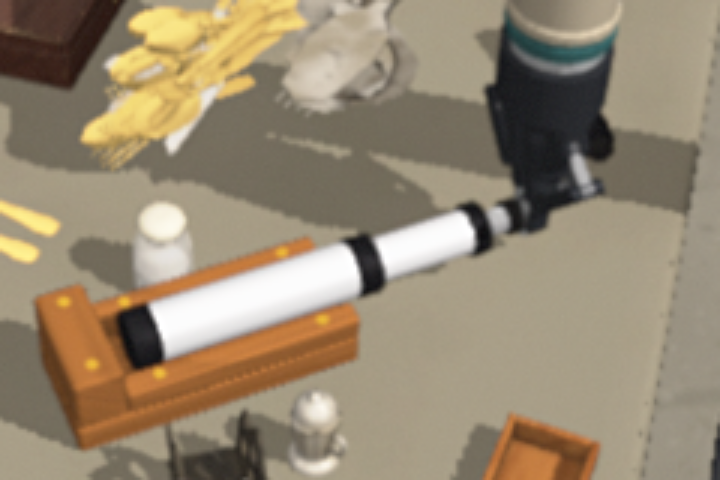

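The cap stays centred at (315,300) and only the inner section is sliding, with the foot still in place. I keep pushing.

>>> apply_moves(steps="0.005 0 0 0 0 0; 0.01 0 0 0 0 0; 0.015 0 0 0 0 0; 0.02 0 0 0 0 0; 0.025 0 0 0 0 0")

```text
time: 5.3
tcp_pos: [0.4082, 0.2886, 0.0481]
tool_rot: [0.937, 0.35, -0.002, 0.0]
ft_force: [-5.6, -4.0, 3.0]
finger_gap: -0.0001
```

>>> apply_moves(steps="0.005 0 0 0 0 0; 0.01 0 0 0 0 0; 0.015 0 0 0 0 0; 0.02 0 0 0 0 0; 0.025 0 0 0 0 0")

```text
time: 5.8
tcp_pos: [0.426, 0.3042, 0.048]
tool_rot: [0.937, 0.35, -0.003, 0.001]
ft_force: [-6.5, -6.0, 5.3]
finger_gap: -0.0001
```

```bash
python3 -c "
from h import *
delta([.629-.217*.756,.475-.217*.655,.048],40.9)
for n in('wrist','side'):
    im=snapshot(n);
    if n=='side': im=cv2.resize(im[220:380,230:470],None,fx=3,fy=3)
    cv2.imwrite('pics/%s4.png'%n,im)
"
```

```text
t 5.8 tcp [0.426  0.3042 0.048 ] F [-6.5 -6.   5.3] gap -7.859374626595598e-05
shift [ 0.0482  0.0038 -0.0003] rot [-0.0007  0.006   0.0014] q [ 0.49  0.4   1.9  -0.    0.85  1.34]
```

View pics/wrist4.png

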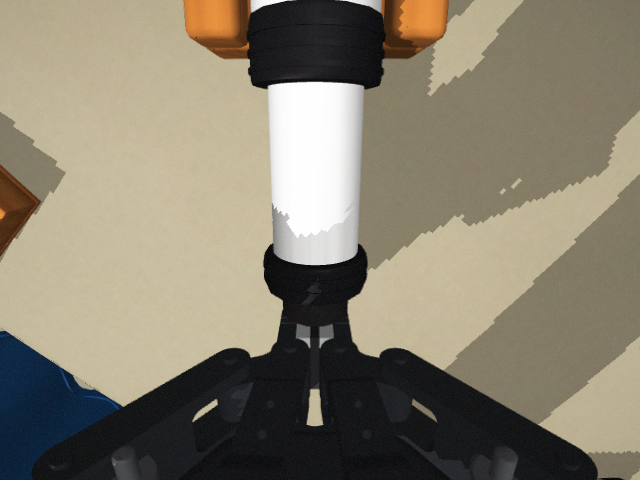

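View pics/side4.png

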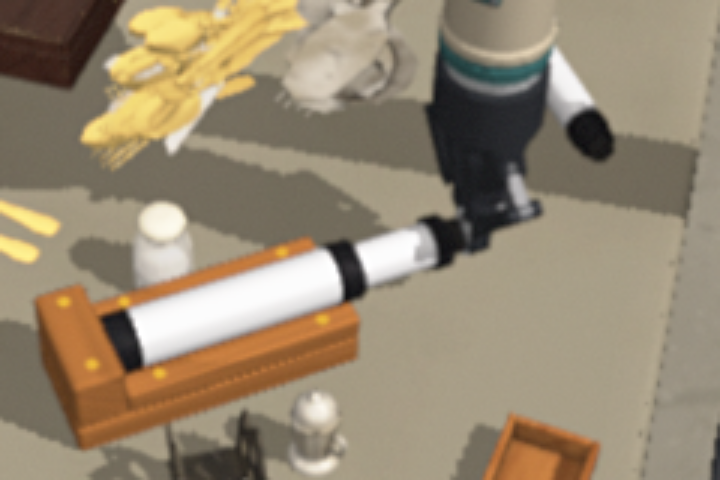

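The cap now lies against the collar and the foot has slid towards the stop, with about 50–65 mm of the middle section left. I continue until the force rises.

>>> apply_moves(steps="0.005 0 0 0 0 0; 0.01 0 0 0 0 0; 0.015 0 0 0 0 0; 0.02 0 0 0 0 0; 0.025 0 0 0 0 0")

```text
time: 6.4
tcp_pos: [0.445, 0.3206, 0.0481]
tool_rot: [0.937, 0.35, -0.003, 0.001]
ft_force: [-7.1, -5.6, 5.8]
finger_gap: 0.0
```

>>> apply_moves(steps="0.004 0 0 0 0 0; 0.008 0 0 0 0 0; 0.012 0 0 0 0 0; 0.016 0 0 0 0 0; 0.016 0 0 0 0 0")

```text
time: 6.9
tcp_pos: [0.4579, 0.3317, 0.0482]
tool_rot: [0.937, 0.35, -0.002, 0.0]
ft_force: [-5.4, -5.2, 3.9]
finger_gap: 0.0001
```

```bash
python3 -c "
from h import *
delta([.629-.217*.756,.475-.217*.655,.048],40.9)
for n in('wrist','side'):
    im=snapshot(n);
    if n=='side': im=cv2.resize(im[220:380,230:470],None,fx=3,fy=3)
    cv2.imwrite('pics/%s5.png'%n,im)
"
```

```text
t 6.9 tcp [0.4579 0.3317 0.0482] F [-5.4 -5.2  3.9] gap 5.314714791681181e-05
shift [0.0061 0.0038 0.0002] rot [-0.0005  0.0038  0.0012] q [ 0.5   0.45  1.8  -0.    0.89  1.36]
```

View pics/wrist5.png

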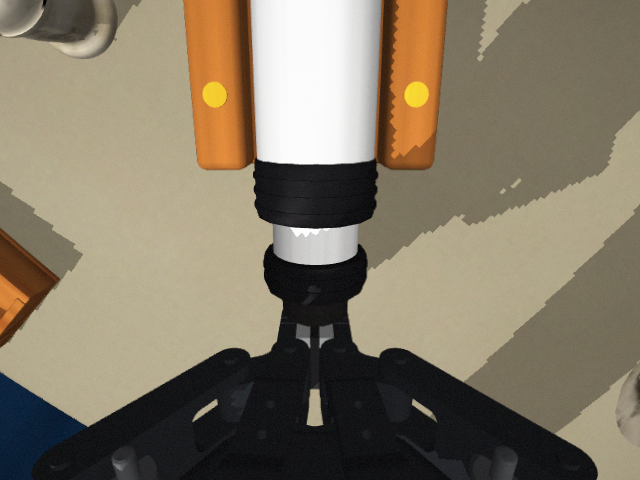

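View pics/side5.png

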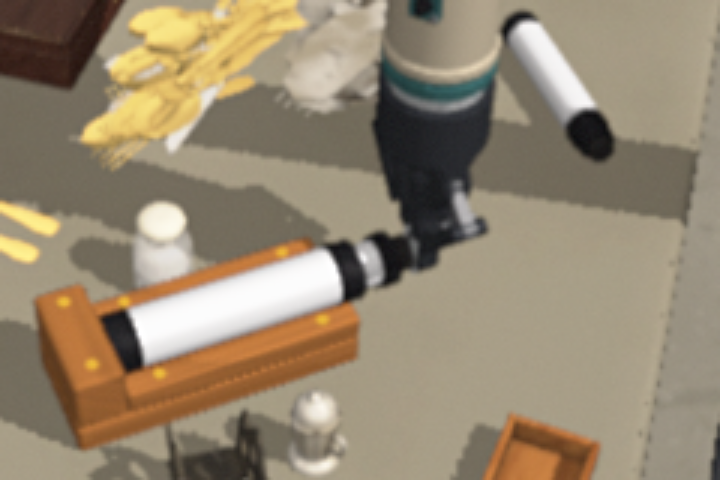

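About 15 mm of the middle tube still shows between rows 225 and 263. I take it slower from here.

>>> apply_moves(steps="0.003 0 0 0 0 0; 0.006 0 0 0 0 0; 0.009 0 0 0 0 0; 0.011 0 0 0 0 0; 0.011 0 0 0 0 0")

```text
time: 7.5
tcp_pos: [0.4659, 0.3387, 0.0482]
tool_rot: [0.937, 0.35, -0.002, 0.001]
ft_force: [-4.6, -4.7, 4.8]
finger_gap: -0.0001
```

>>> apply_moves(steps="0.001 0 0 0 0 0; 0.002 0 0 0 0 0; 0.003 0 0 0 0 0; 0.003 0 0 0 0 0")

```text
time: 7.9
tcp_pos: [0.468, 0.3404, 0.0482]
tool_rot: [0.937, 0.35, -0.002, 0.001]
ft_force: [-5.4, -5.7, 4.8]
finger_gap: 0.0002
```

```bash
python3 -c "
from h import *
delta([.629-.217*.756,.475-.217*.655,.048],40.9)
for n in('wrist',):
    im=snapshot(n);
    cv2.imwrite('pics/%s6.png'%n,im)
"
```

```text
t 7.9 tcp [0.468  0.3404 0.0482] F [-5.4 -5.7  4.8] gap 0.000190749533298028
shift [-0.0072  0.0037  0.0002] rot [-0.0005  0.0047  0.0012] q [ 0.51  0.47  1.77 -0.    0.91  1.37]
```

View pics/wrist6.png

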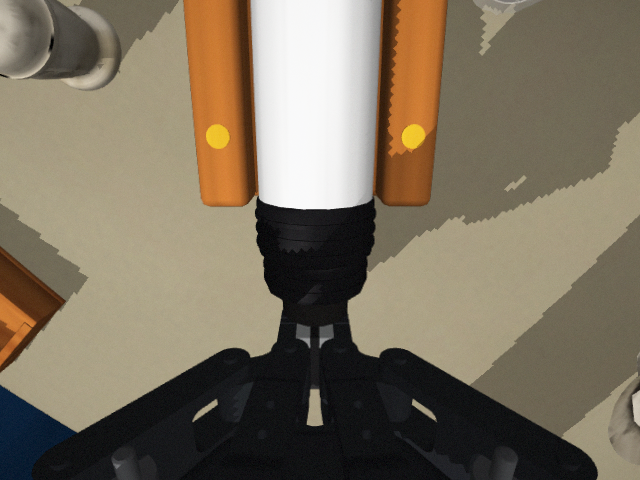

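The collar is close to the mouth, but the force is still only the sliding friction, so I continue in small steps.

>>> apply_moves(steps="0.001 0 0 0 0 0; 0.002 0 0 0 0 0; 0.003 0 0 0 0 0; 0.003 0 0 0 0 0")

```text
time: 8.35
tcp_pos: [0.4681, 0.3407, 0.0481]
tool_rot: [0.937, 0.35, -0.005, 0.002]
ft_force: [-9.8, -9.3, 9.3]
finger_gap: 0.0001
```

>>> apply_moves(steps="0.001 0 0 0 0 0; 0.002 0 0 0 0 0; 0.002 0 0 0 0 0")

```text
time: 8.65
tcp_pos: [0.4682, 0.3407, 0.0481]
tool_rot: [0.937, 0.35, -0.007, 0.002]
ft_force: [-11.3, -12.7, 12.8]
finger_gap: 0.0003
```

>>> apply_moves(steps="0.001 0 0 0 0 0; 0.002 0 0 0 0 0; 0.003 0 0 0 0 0; 0.003 0 0 0 0 0")

```text
time: 9.05
tcp_pos: [0.4682, 0.3408, 0.0481]
tool_rot: [0.936, 0.351, -0.01, 0.003]
ft_force: [-15.2, -16.4, 16.9]
finger_gap: 0.0001
```

```bash
python3 -c "
from h import *
delta([.629-.217*.756,.475-.217*.655,.048],40.9)
for n in('wrist','side','top'):
    im=snapshot(n);
    if n=='side': im=cv2.resize(im[260:380,230:410],None,fx=4,fy=4,interpolation=2)
    if n=='top': im=cv2.resize(im[180:340,170:330],None,fx=3.75,fy=3.75,interpolation=2)
    if n=='wrist': im=cv2.resize(im[180:340,220:420],None,fx=3,fy=3,interpolation=2)
    cv2.imwrite('pics/%s7.png'%n,im)
"
```

```text
t 9.05 tcp [0.4682 0.3408 0.0481] F [-15.2 -16.4  16.9] gap 9.851889004750279e-05
shift [-0.0077  0.0038  0.0002] rot [-0.0008  0.0204  0.0025] q [ 0.51  0.47  1.76 -0.    0.93  1.37]
```

View pics/wrist7.png

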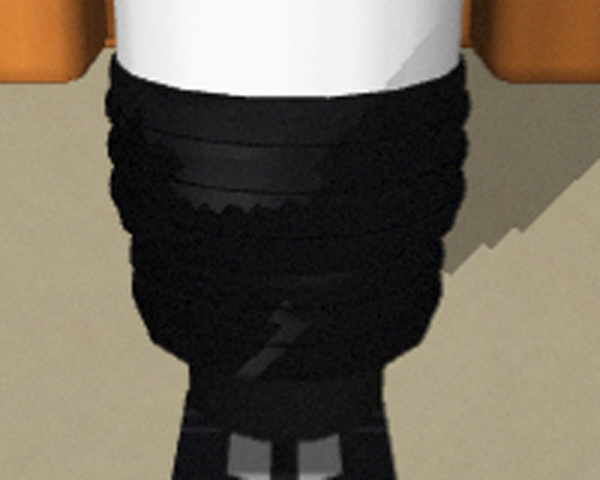

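View pics/side7.png

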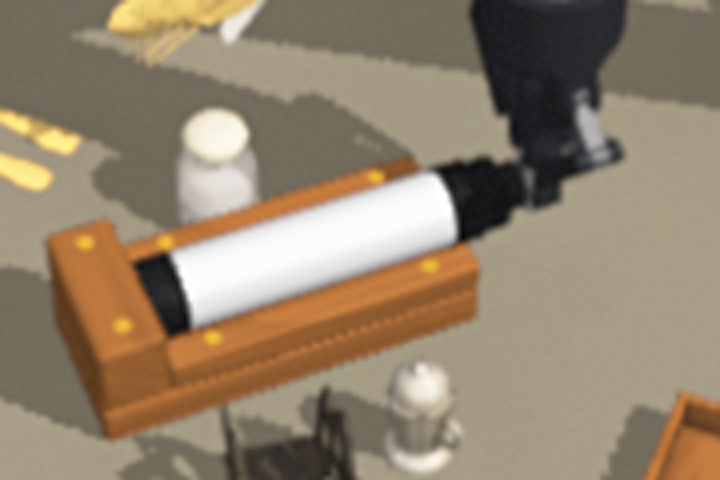

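View pics/top7.png

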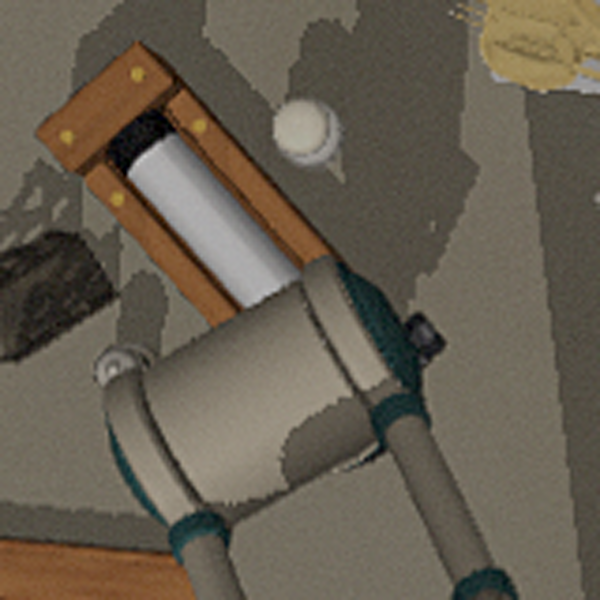

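The sections are closed with no bare tube between collars, and the foot is at the stop. The force rose to 22 N along the push with no motion. Now I back off straight, then go up.

>>> apply_moves(steps="-0.008 0 0 0 0 0; -0.02 0 0 0 0 0; -0.04 0 0 0 0 0; -0.06 0 0 0 0 0; -0.08 0 0 0 0 0")

```text
time: 9.7
tcp_pos: [0.4161, 0.2949, 0.0485]
tool_rot: [0.937, 0.35, 0.002, -0.0]
ft_force: [-0.7, -0.1, -0.5]
finger_gap: -0.0001
```

>>> apply_moves(steps="0 0 -0.03 0 0 0; 0 0 -0.06 0 0 0; 0 0 -0.09 0 0 0; -0.02 0 -0.12 0 0 0; -0.04 0 -0.13 0 0 0")

```text
time: 10.2
tcp_pos: [0.3879, 0.2698, 0.1816]
tool_rot: [0.937, 0.35, 0.005, -0.001]
ft_force: [-0.1, -0.1, -1.1]
finger_gap: 0.0001
```

```bash
python3 -c "
from h import *
delta([.629-.217*.756,.475-.217*.655,.048],40.9)
for n in('wrist','side','top'):
    im=snapshot(n);ci=camera_info(n)
    P={k:onz(ci,spot_point(k,n)[0]['position'],.045) for k in('cap','foot','collar','mouth') if spot_point(k,n)}
    print(n,{k:(v.round(4),round(np.linalg.norm(v[:2]-[.629,.475]),4)) for k,v in P.items()})
    if n=='side': im=cv2.resize(im[260:380,230:410],None,fx=4,fy=4,interpolation=2)
    if n=='top': im=cv2.resize(im[180:340,170:330],None,fx=3.75,fy=3.75,interpolation=2)
    cv2.imwrite('pics/%s8.png'%n,im)
"
```

```text
t 10.2 tcp [0.3879 0.2698 0.1816] F [-0.1 -0.1 -1.1] gap 0.00010246624170390843
shift [0.0983 0.0026 0.1346] rot [ 0.0019 -0.0095  0.0012] q [0.46 0.17 1.84 0.   1.12 1.32]
wrist {'cap': (array([0.473 , 0.3438, 0.045 ]), np.float64(0.2038)), 'foot': (array([0.4404, 0.0646, 0.045 ]), np.float64(0.4517)), 'collar': (array([0.4817, 0.3515, 0.045 ]), np.float64(0.1922)), 'mouth': (array([0.3673, 0.1687, 0.045 ]), np.float64(0.4029))}
side {'cap': (array([0.4786, 0.3457, 0.045 ]), np.float64(0.1984)), 'foot': (array([0.6352, 0.4841, 0.045 ]), np.float64(0.011)), 'collar': (array([0.4884, 0.3593, 0.045 ]), np.float64(0.1821)), 'mouth': (array([0.4965, 0.374 , 0.045 ]), np.float64(0.1666))}
top {'cap': (array([0.3536, 0.168 , 0.045 ]), np.float64(0.4124)), 'foot': (array([0.4472, 0.0508, 0.045 ]), np.float64(0.4615)), 'collar': (array([0.4846, 0.3505, 0.045 ]), np.float64(0.1907)), 'mouth': (array([0.5018, 0.3664, 0.045 ]), np.float64(0.1673))}
```

View pics/wrist8.png

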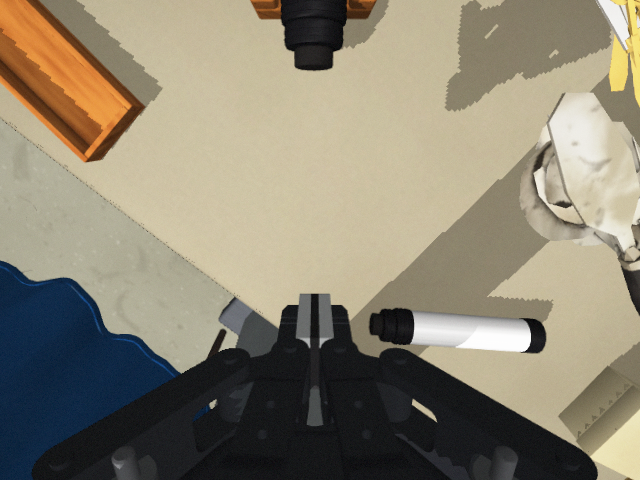

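View pics/side8.png

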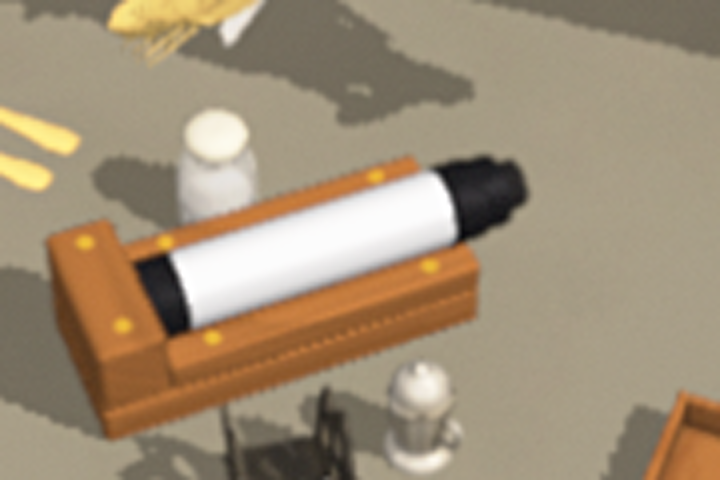

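View pics/top8.png

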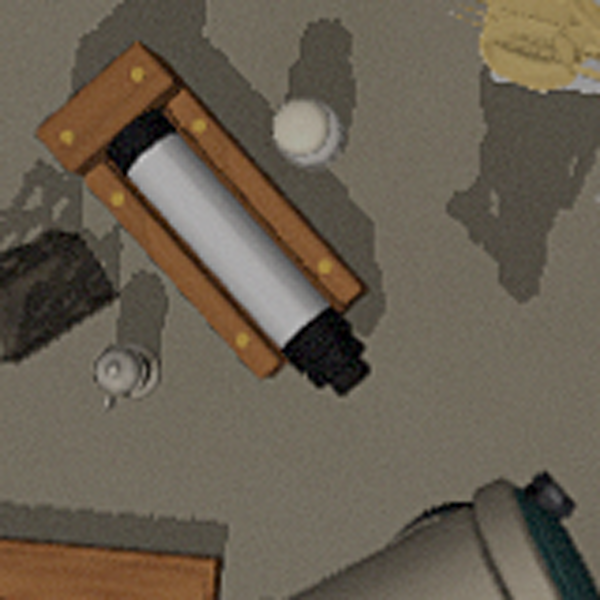

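The pole is closed with its foot at the stop, and the neighbouring objects haven't moved. The cap measures 204 mm from the stop in the wrist view, against 206 mm nominal. Handing in.

```bash
python3 -c "
from h import *
print(hand_in())"
```

```text
the job is handed in; nothing more can be done
None
```

I pushed the pole closed from its capped end with the shut fingers, and it now lies closed in the cradle with its foot at the stop. The pictures taken during the push show the inner section going home first. The foot then slid up to the stop, and the middle section closed last.

- **Force:** at the end the push rose to about 22 N with no further movement. The wrist force stayed under about 30 N in the readings, and the arm then backed off clear. I handed in at about 10.5 s.
- **Position:** the last pictures show no bare tube between the collars and the foot against the stop. The wrist camera puts the cap 204 mm from the stop, against 206 mm when closed. The side camera read 198 mm, but its points were about 8 mm off the top camera's from the start, so I trusted the wrist and top views.
- **Network check in the top view:** the cap and foot detections there landed on the look-alike tube, so I ignored them.
- **Other objects:** the salt jar, letter holder and shaker look unmoved in the top view. I did not check the gift box again, but the arm never worked near it.

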